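# Load the tilting specimen stage and wedge it up

## Robot

A 6-joint arm with a two-finger parallel gripper is mounted at the origin on the work surface. World frame = base frame: x ahead of the robot, y to its left, z up, the work surface at z = 0. Lengths are in m, angles in degrees, forces in N, time in s.
With the tool pointing down it reaches from about 0.325 to 0.775 m from the base axis. Payload 9.3 kg.
Tool frame: the origin (TCP) lies at the very end of the fingers, on their centre line; the grasp point (between the pads) lies r.grasp_offset behind it (r.grasp_offset is the distance from the TCP to the grasp point, in m); z points along the fingers, y is the direction in which the jaws open and shut (so a half turn about z gives the same grasp; the last joint's range is limited). The gripper opens to 85 mm and grips with 20 to 120 N. Pads are 22 mm wide; open, the fingers measure 114 mm over their backs; the gripper's body (76 mm by 85 mm) begins 54 mm behind the grasp point. The pads swing forward as they close: fully open they stand 13 mm farther back than shut.
Start: joints at [-74.003, 14.817, 1.232, 76.415, 0, 81.257], TCP at [0.23, -0.5, 0.231] pointing down, gripper open.
Joint ranges: [-174.27, 174.27], [-52.1, 104.24], [-59.71, 78.15], [-110.17, 111.67], [-87.03, 83.33], [-180, 180]. Speed limits (degrees/s): [127.2, 127.2, 159.86, 180, 180, 180].

## Interface

Orientations are given as a 3x3 rotation matrix whose columns are the frame's x, y, z axes.
In Python, from plant import r gives the robot as it stands.
- The arm moves only by the shell command python3 -m crank 'ROWS' [OPENING] [FORCE]. ROWS is JSON, one flat list of numbers, 6 for each row, row after row: the shift along the tool's x, y, z in m, then the turn, a rotation vector about the tool's x, y, z in degrees. A call has 1 to 20 rows; each row shifts and turns the commanded pose from where the row before left it, along the tool's axes as they then stand; what a row does not reach is not made up. A row lasts 1/12 s, in which the tool goes at most 41.7 mm and 7.16 degrees, less where a joint would pass 70% of its speed; a pose out of reach is approached as far as the arm can. A call is refused whole if a number of a shift passes 0.0417 or a number of a turn 7.16, either way. A call with a gripper value outside its range is refused whole. OPENING is the finger opening in m, from 0 to 0.0854, set as the call begins (- or left out, the last holds). The fingers move at their own pace and stop on an object; FORCE is the grip in N (left out, the last holds). Time passes only in rows, so rows that do not move let the fingers close. It gives the time, the measured TCP pose, the force and the opening at its end, in the units of the state.
- r.sense(): the state, without advancing time (a new reading comes with each control period).
- r.read_camera(name): name is "scene" or "top"; returns the picture (420x560x3 uint8, blue, green, red); there is no depth.
- r.calibration(name): a dict with "camera_matrix" (3x3 intrinsics, pixels), "k1" (the pictures are not rectified: a ray, as slopes to the right and down, at radius r is drawn at 1 + k1 r^2 times it, then the intrinsics apply), "pose" (4x4, takes a point from camera to world coordinates). Camera axes: x right, y down, z forward; pixel columns grow to the right and rows downward; lengths in m; the calibration is good to about 2 mm. A picture is of the moment at which its call begins. calibration takes no time and is no camera call.
- r.finish_job(): hands the job in, once; it reports no verdict.
The state is a dict: "clock": time; "q": joint angles; "dq": joint speeds; "joint_efforts": joint torques, N m; "ee_pos": TCP position; "tool_rot": TCP orientation; "ft_force": force on the tool from outside, world axes, zero at the start; "moment": the same for the moment, N m; "grip_width": finger opening in m.
Only numpy, scipy, OpenCV 4.12 (cv2) and the standard library are available. Lean on these libraries where they do the work, as an engineer would, in place of code of your own. Each camera call takes 0.05 s, during which the arm holds its last target. There are 200 camera calls.

## Task

Set the round specimen puck squarely on the stage's round seat so that the rims are flush all round, and let go of it. Then take the levelling wedge by its post and push it along the bench, thin end first, into the open mouth under the stage's free edge until that edge has just lifted off the base, by about 4 mm, and finish still gripping the wedge there, with the wedge alone carrying the edge. Leave the beaker, the bottle and the slide box where they stand.

Things in the scene. Friction and masses are not known exactly. Their poses are not given: they have to be found in the camera images.
- stage_base: Fixed grey base, 165 x 120 mm. Origin: on the bench under the stage's middle. x runs from the open mouth (-x, near the robot) to the hinge; z up. Two cheeks 16 mm high, x -67 to 67 mm, inner faces at y = -40 and 40 mm, leave a channel 80 mm wide at bench level, closed by a block at x = 67 mm. Two hinge lugs 30 mm high at the far end. Place varies by 20 cm, yaw by 0.3 rad.
- stage: Dark metal hinged plate, 150 x 120 x 9 mm, about 0.4 kg, level on the cheeks at the start (top 26 mm above the bench). Origin: on the hinge axis, parallel to y, 75 mm along the base's +x from its origin and 21 mm above the bench; axes as the base's when down. Swings freely up (no spring), falls back by its weight.
- stage_edge (a point): Lowest point of the stage's free edge, mid-width (rounded underside, radius 4 mm): 71 mm along the base's -x from its origin, 16 mm above the bench with the stage down. The plate ends 4 mm further out. Its height over 16 mm is the lift.
- stage_seat (a point): Centre of the top of the stage's round aluminium seat: 56 mm in diameter, 6 mm proud of the plate, top 32 mm above the bench with the stage down; 10 mm along the base's -x from its origin.
- puck: Loose specimen puck: aluminium disc 56 mm in diameter, 16 mm thick, with an upright black cylindrical knob on its middle, 22 mm in diameter and 30 mm tall (top 46 mm above the underside); about 0.2 to 0.3 kg. Origin: centre of its underside.
- wedge: Loose aluminium levelling wedge, 110 mm long (x), 40 mm wide, about 0.25 kg. Origin: centre of its flat underside; +x points to the thin nose, z up. Ramp 4 mm high at the nose (x = 55 mm), rising 1 in 4 to 24 mm at x = -25 mm; then a heel 24 mm high to x = -55 mm, which carries the grip post. Pushing it under the stage takes 3 to 15 N, more if pressed down.
- wedge_post (a point): Middle of the wedge's black upright grip post, 40 mm behind the wedge's origin, 44 mm above its underside. The post is 22 mm (x) by 20 mm (y), from 24 to 64 mm above the underside.
- wedge_nose (a point): Foot of the wedge's thin front edge (wedge x = 55 mm, z = 0). The ramp meets the stage's edge when this is about 47 mm beyond the edge's lowest point; each 4 mm more lifts it 1 mm, so 63 mm gives 4 mm. The thin black line across the ramp, 64 mm behind the nose, then lies under the edge.
- beaker: Bystander: open glass beaker, 68 mm in diameter, 85 mm high. Origin: centre of its underside.
- bottle: Bystander: closed amber bottle, 56 mm in diameter, 120 mm high. Origin: centre of its underside.
- slidebox: Bystander: blue plastic slide box, 90 x 35 x 32 mm, off to the left side. Origin: centre of its underside.

How it is judged:
By the outcome, as a careful person would: the job done as asked, in the order asked, and still so for the second after the job is handed in, while the arm keeps its last pose, push and grip.
It also fails if it takes over 70 s, if anything falls off the work surface, if the arm or the gripper's body presses on something with over 40 N, if the wrist force passes 120 N, or if a joint passes its speed limit or range.

## Working session

There is one attempt and no reset: what is moved stays moved. The work goes in short steps, Python scripts to look and compute and a shell command to move; the robot and the scene stay as the last step left them, time stands still between calls to the robot, and variables do not carry over. Pictures are saved under pics/ and viewed, about 8 in all and at most 12, crops included, and the job is handed in when it is done.

```bash
ls; mkdir -p pics
python3 - <<'E'
from plant import r
import cv2,numpy as np
np.set_printoptions(precision=4,suppress=True)
for n in("scene","top"):
    cv2.imwrite(f"pics/{n}0.png",r.read_camera(n)); c=r.calibration(n); print(n,c)
s=r.sense(); print({k:s[k] for k in("clock","ee_pos","tool_rot","ft_force","grip_width")},r.grasp_offset)
a=[cv2.imread(f"pics/{n}0.png") for n in("scene","top")]
E
```

```text
pics
scene {'camera_matrix': array([[516.7277,   0.    , 273.7667],
       [  0.    , 516.7277, 213.67  ],
       [  0.    ,   0.    ,   1.    ]]), 'k1': -0.07027654866157684, 'pose': array([[-0.8363,  0.4048, -0.3697,  1.128 ],
       [ 0.5481,  0.6299, -0.5503,  0.9136],
       [ 0.0101, -0.6629, -0.7487,  1.2147],
       [ 0.    ,  0.    ,  0.    ,  1.    ]])}
top {'camera_matrix': array([[445.1064,   0.    , 282.5438],
       [  0.    , 445.1064, 205.7113],
       [  0.    ,   0.    ,   1.    ]]), 'k1': -0.0597052614237514, 'pose': array([[ 0.0176, -0.9957,  0.0908,  0.4612],
       [-0.9998, -0.0182, -0.0058,  0.0501],
       [ 0.0074, -0.0906, -0.9959,  1.2437],
       [ 0.    ,  0.    ,  0.    ,  1.    ]])}
{'clock': 0.1, 'ee_pos': array([ 0.2301, -0.4993,  0.2307]), 'tool_rot': array([[ 0.9082,  0.4185, -0.0003],
       [ 0.4185, -0.9082,  0.0011],
       [ 0.0002, -0.0012, -1.    ]]), 'ft_force': array([-0.278 , -0.0654,  0.3432]), 'grip_width': 0.08545291746682723} 0.0187
```

View pics/scene0.png

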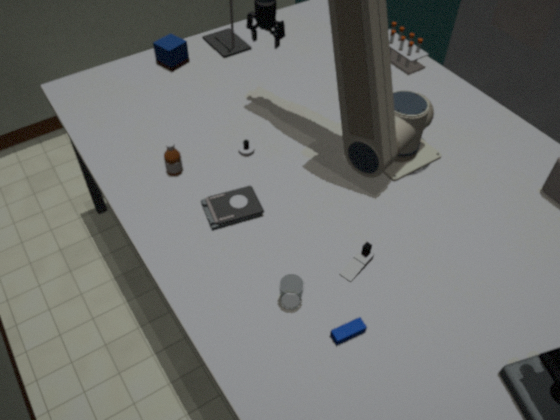

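View pics/top0.png

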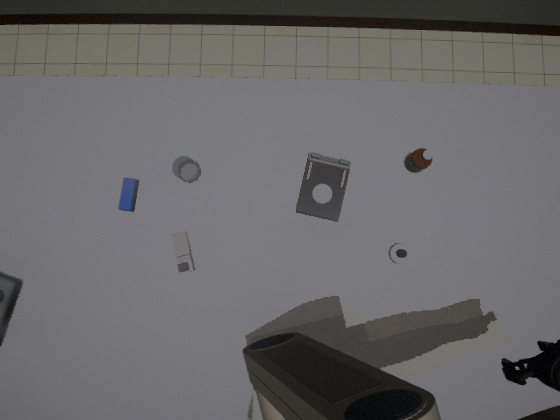

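The scene view shows the stage at (233,206), the puck at (246,149) and the wedge at (360,260). In the top view the seat is at (322,194), the puck at (399,253), and the wedge at (183,252) with its post at (183,267). Next I'll write the helpers and make a zoomed crop.

```bash
cat > h.py <<'E'
from plant import r
import cv2,numpy as np
np.set_printoptions(precision=4,suppress=True)
C={n:r.calibration(n) for n in("scene","top")}
def ray(n,u,v):
    c=C[n];K=c["camera_matrix"]
    p=cv2.undistortPoints(np.array([[[u,v]]],float),K,np.array([c["k1"],0,0,0,0.]))[0,0]
    return c["pose"][:3,3],c["pose"][:3,:3]@np.array([p[0],p[1],1])
def onz(n,u,v,z):
    o,d=ray(n,u,v);return o+d*(z-o[2])/d[2]
def proj(n,P):
    c=C[n];T=np.linalg.inv(c["pose"]);rv=cv2.Rodrigues(T[:3,:3])[0]
    return cv2.projectPoints(np.atleast_2d(np.array(P,float)),rv,T[:3,3],c["camera_matrix"],np.array([c["k1"],0,0,0,0.]))[0][:,0]
def blobs(g,box,lo,hi,amin=15):
    x0,y0,x1,y1=box;m=cv2.inRange(g[y0:y1,x0:x1],lo,hi)
    for c in cv2.findContours(m,cv2.RETR_EXTERNAL,cv2.CHAIN_APPROX_NONE)[0]:
        M=cv2.moments(c)
        if M["m00"]>=amin:
            rc=cv2.minAreaRect(c);yield (M["m10"]/M["m00"]+x0,M["m01"]/M["m00"]+y0),M["m00"],(rc[0][0]+x0,rc[0][1]+y0),rc[1],rc[2]
E
python3 - <<'E'
from h import *
t=cv2.imread("pics/top0.png");s=cv2.imread("pics/scene0.png")
def crop(im,x,y,w,h,W=400,H=300):return cv2.resize(im[y:y+h,x:x+w],(W,H),interpolation=cv2.INTER_CUBIC)
a=np.vstack([np.hstack([crop(t,280,145,80,80*3//4+20,400,400),crop(t,160,225,40,40*3//2,400,400)*1]),
 np.hstack([crop(t,380,238,40,30,266,200),crop(s,225,130,40,30,267,200),crop(s,330,235,50,50,267,200)])])
cv2.imwrite("pics/crop1.png",a)
g=cv2.cvtColor(t,cv2.COLOR_BGR2GRAY)
print("bench",g[225,322],"seat",g[194,322],"plate",g[210,310],"puck",g[246,400],"knob",g[253,402],"post",g[267,183],"wedge",g[240,181])
for nm,b,lo,hi in[("seat",(300,175,345,215),105,255),("plate",(285,145,360,230),0,100),("knob",(385,240,415,266),0,75),("post",(170,225,200,280),0,75)]:
    for q in blobs(g,b,lo,hi):print(nm,np.array(q[0]),q[1:])
E
```

```text
bench 122 seat 122 plate 70 puck 123 knob 51 post 72 wedge 116
seat [342.6979 208.4792] (32.0, (342.0, 204.5), (19.0, 4.0), 90.0)
seat [321.9042 193.1074] (273.0, (322.0, 193.5), (19.0, 18.0), 90.0)
plate [322.972  186.8176] (2623.0, (323.1039352416992, 186.21628952026367), (44.821998596191406, 62.43598937988281), 12.994616508483887)
knob [401.1536 252.9449] (57.5, (401.25, 253.25), (9.192387580871582, 8.485280990600586), 45.0)
post [183.3093 266.7327] (55.5, (183.29411792755127, 266.6764717102051), (7.276068687438965, 9.45888900756836), 75.96376037597656)
```

View pics/crop1.png

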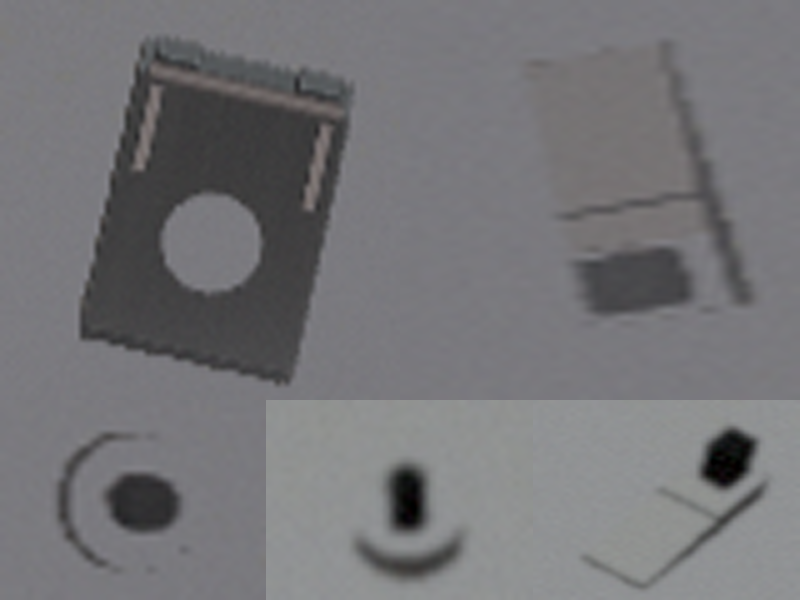

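The crops show the stage with its hinge at the top of the image and its mouth at the bottom. They also show the wedge with its nose edge at about (172.7,234.8)–(186.8,231.7) and its post at (183,267), and the puck with its knob at (401,253). I'll triangulate the dark blobs between the two views.

Run:
```python
from h import *
t=cv2.imread("pics/top0.png");s=cv2.imread("pics/scene0.png")
g=cv2.cvtColor(t,cv2.COLOR_BGR2GRAY);gs=cv2.cvtColor(s,cv2.COLOR_BGR2GRAY)
def cen(g,b,hi): return max(blobs(g,b,0,hi),key=lambda q:q[1])[0]
def tri(p,q):
    A=[];B=[]
    for n,(u,v) in(("top",p),("scene",q)):
        o,d=ray(n,u,v);d/=np.linalg.norm(d);P=np.eye(3)-np.outer(d,d);A.append(P);B.append(P@o)
    X=np.linalg.lstsq(np.vstack(A),np.hstack(B),rcond=None)[0]
    return X,proj("top",X)[0]-p,proj("scene",X)[0]-q
k=tri(cen(g,(385,240,415,266),90),cen(gs,(235,132,260,147),75));print("knob mid (z .031)",*k)
w=tri(cen(g,(170,225,200,280),90),cen(gs,(355,238,378,257),75));print("post mid (z .044)",*w)
print("knob@.031",onz("top",*cen(g,(385,240,415,266),90),.031),onz("scene",*cen(gs,(235,132,260,147),75),.031))
print("post@.044",onz("top",*cen(g,(170,225,200,280),90),.044),onz("scene",*cen(gs,(355,238,378,257),75),.044))
# seat: subpixel circle via bright hole in plate
m=(g[178:210,304:342]>97).astype(np.uint8);n,l,st,ce=cv2.connectedComponentsWithStats(m)
i=l[15,18];c=ce[i]+[304,178];print("seat",c,st[i]);print("seat top",onz("top",*c,.032))
ms=(gs[192:212,226:252]>100).astype(np.uint8)
n,l,st,ce=cv2.connectedComponentsWithStats(ms);print("scene seat comps",ce+[226,192],st[:,4])
for i in range(1,n):
    if st[i,4]>60:print("scene seat",onz("scene",*(ce[i]+[226,192]),.032))
# nose and line
N=[onz("top",*p,.004) for p in((172.7,234.8),(186.8,231.7))];L=[onz("top",*p,.020) for p in((175.8,257.5),(190.5,254))]
print("nose",N,"line",L,"widths",np.linalg.norm(N[1]-N[0]),np.linalg.norm(L[1]-L[0]))
# plate corners: crop px scale 5 x,4... panel 80x80->400x400 =5
P=[onz("top",280+x/5,145+y/5,.026) for x,y in((82,325),(290,380),(345,118),(152,78))]
print("plate",P)
f=(P[0]+P[1])/2;b=(P[2]+P[3])/2;print("front mid",f,"yaw",np.degrees(np.arctan2(*(b-f)[1::-1])),"front width",np.linalg.norm(P[1]-P[0]), np.degrees(np.arctan2((P[0]-P[1])[0]*-1,(P[0]-P[1])[1])))
```

```text
knob mid (z .031) [ 0.4476 -0.2813  0.0332] [-0.2332  0.2845] [-0.2836 -0.0502]
post mid (z .044) [0.4005 0.3078 0.0404] [-0.2169  0.2523] [-0.3073  0.0101]
knob@.031 [ 0.4484 -0.2826  0.031 ] [ 0.4456 -0.2828  0.031 ]
post@.044 [0.4014 0.3065 0.044 ] [0.4019 0.3101 0.044 ]
seat [321.8111 193.127 ] [  8   6  20  20 307]
seat top [ 0.6083 -0.0641  0.032 ]
scene seat comps [[238.6462 201.7815]
 [238.2564 201.0308]] [325 195]
scene seat [ 0.6084 -0.0598  0.032 ]
nose [array([0.4872, 0.3474, 0.004 ]), array([0.4966, 0.3082, 0.004 ])] line [array([0.425 , 0.3327, 0.02  ]), array([0.4354, 0.2926, 0.02  ])] widths 0.04025250523839551 0.041407073803514584
plate [array([0.5611, 0.0047, 0.026 ]), array([ 0.5328, -0.1099,  0.026 ]), array([ 0.679 , -0.1397,  0.026 ]), array([ 0.6993, -0.0321,  0.026 ])]
front mid [ 0.547  -0.0526  0.026 ] yaw -13.18299950884808 front width 0.11805331802883333 -13.82250462482068
```

Two-view estimates of the main positions, in m:

| Item | Position | Yaw |
|---|---|---|
| Knob | (0.447, -0.282) | – |
| Seat | (0.608, -0.062) | stage about -13.5° |
| Wedge post | (0.401, 0.308) | wedge about +13° |

The heights and widths match the given sizes. The two views disagree by up to 4 mm, so I'll centre the puck by squeezing it twice at 90°. First I move above the puck.

```bash
python3 -m crank '[0.024,-0.009,0.011,0,0,0,0.024,-0.009,0.011,0,0,0,0.024,-0.009,0.011,0,0,0,0.024,-0.009,0.011,0,0,0,0.024,-0.009,0.011,0,0,0,0.024,-0.009,0.011,0,0,0,0.024,-0.009,0.011,0,0,0,0.024,-0.009,0.011,0,0,0,0.024,-0.009,0.011,0,0,0,0.024,-0.009,0.011,0,0,0,0.024,-0.009,0.011,0,0,0,0.024,-0.009,0.011,0,0,0,0,0,0,0,0,0,0,0,0,0,0,0]' 0.06 20
```

```text
clock: 1.27
ee_pos: [0.4468, -0.2797, 0.0984]
tool_rot: [[0.907, 0.421, -0.002], [0.421, -0.907, 0.001], [-0.001, -0.002, -1.0]]
ft_force: [-0.2, 0.3, -0.2]
grip_width: 0.06
```

```bash
python3 -m crank '[0,0.001,0.019,0,0,0,0,0.001,0.019,0,0,0,0,0,0.019,0,0,0,0,0,0.019,0,0,0,0,0,0,0,0,0]' && python3 -m crank '[0,0,0,0,0,0,0,0,0,0,0,0,0,0,0,0,0,0,0,0,0,0,0,0,0,0,0,0,0,0,0,0,0,0,0,0]' 0.01 20
```

```text
clock: 1.68
ee_pos: [0.4454, -0.2825, 0.0207]
tool_rot: [[0.909, 0.417, -0.004], [0.417, -0.909, 0.003], [-0.002, -0.004, -1.0]]
ft_force: [0.7, 0.3, -0.4]
grip_width: 0.0602
clock: 2.18
ee_pos: [0.4478, -0.2834, 0.0247]
tool_rot: [[0.908, 0.418, 0.001], [0.418, -0.908, -0.002], [0.0, 0.002, -1.0]]
ft_force: [-2.5, -0.0, 7.0]
grip_width: 0.0212
```

```bash
python3 -m crank '[0,0,0,0,0,0,0,0,-0.004,0,0,0,0,0,-0.004,0,0,0,0,0,0,0,0,0]' 0.05 20; python3 -c "
from h import *
s=r.sense();print(s['q'],s['ee_pos'],s['ft_force'])"
```

```text
clock: 2.52
ee_pos: [0.4478, -0.283, 0.0323]
tool_rot: [[0.908, 0.419, 0.001], [0.419, -0.908, -0.001], [0.001, 0.001, -1.0]]
ft_force: [-0.4, -0.2, -0.1]
grip_width: 0.0499
[-41.3751  20.7684 -21.3562  47.798    0.0016 113.8792] [ 0.4478 -0.283   0.0323] [-0.4186 -0.231  -0.076 ]
```

```bash
python3 -m crank '[0,0,0,0,0,-7,0,0,0,0,0,-7,0,0,0,0,0,-7,0,0,0,0,0,-7,0,0,0,0,0,-7,0,0,0,0,0,-7,0,0,0,0,0,-7,0,0,0,0,0,-7,0,0,0,0,0,-7,0,0,0,0,0,-7,0,0,0,0,0,-7,0,0,0,0,0,-7,0,0,0,0,0,-6,0,0,0.007,0,0,0,0,0,0.006,0,0,0,0,0,0,0,0,0,0,0,0,0,0,0]' && python3 -m crank '[0,0,0,0,0,0,0,0,0,0,0,0,0,0,0,0,0,0,0,0,0,0,0,0,0,0,0,0,0,0,0,0,0,0,0,0]' 0.01 40
```

```text
clock: 3.93
ee_pos: [0.447, -0.2824, 0.0176]
tool_rot: [[-0.416, 0.909, -0.001], [0.909, 0.416, 0.001], [0.001, -0.001, -1.0]]
ft_force: [0.2, -0.2, 0.7]
grip_width: 0.05
clock: 4.43
ee_pos: [0.4477, -0.2827, 0.0186]
tool_rot: [[-0.418, 0.908, 0.001], [0.908, 0.418, -0.0], [-0.001, 0.001, -1.0]]
ft_force: [2.1, 1.2, 5.3]
grip_width: 0.021
```

```bash
python3 -m crank '[0,0,-0.01,0,0,0,0,0,-0.025,0,0,0,0,0,-0.025,0,0,0,0.0133,0.0238,0,0,0,0,0.0133,0.0238,0,0,0,0,0.0133,0.0238,0,0,0,0,0.0133,0.0238,0,0,0,0,0.0133,0.0238,0,0,0,0,0.0133,0.0238,0,0,0,0,0.0133,0.0238,0,0,0,0,0.0133,0.0238,0,0,0,0,0.0133,0.0238,0,0,0,0,0.0133,0.0238,0,0,0,0,0,0,0,0,0,0,0,0,0,0,0,0,0,0,0,0,0,0]'
python3 - <<'E'
from h import *
s=r.sense();print(s['ee_pos'],s['ft_force'])
a=r.read_camera("scene");b=r.read_camera("top");cv2.imwrite("pics/s1.png",a);cv2.imwrite("pics/t1.png",b)
cr=lambda im,x,y,w:cv2.resize(im[y:y+w,x:x+w],(400,400),interpolation=cv2.INTER_CUBIC)
cv2.imwrite("pics/crop2.png",np.hstack([cr(a,195,150,80),cr(b,282,150,80)]))
E
```

```text
clock: 5.77
ee_pos: [0.6072, -0.0625, 0.0781]
tool_rot: [[-0.419, 0.908, -0.001], [0.908, 0.419, -0.0], [0.0, -0.001, -1.0]]
ft_force: [-0.4, 1.2, -2.6]
grip_width: 0.0206
[ 0.6072 -0.0625  0.0781] [-0.3806  1.2131 -2.6217]
```

View pics/crop2.png

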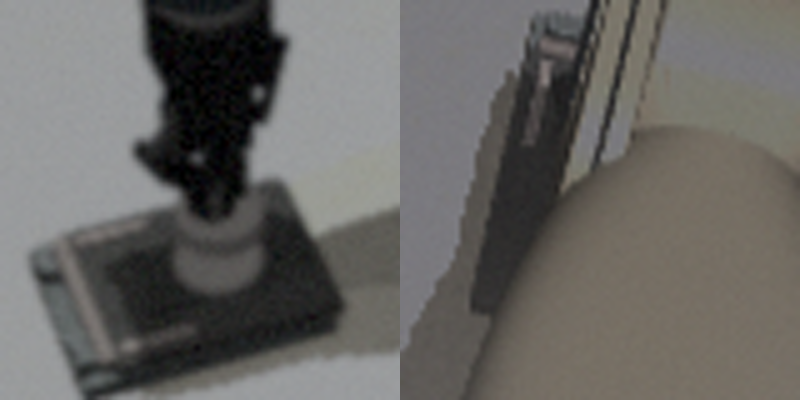

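The scene crop shows the held puck directly above the seat: puck at columns 231–248, seat at 230–248. I'll lower it, release, back off and check.

```bash
python3 -m crank '[0,0,0.010,0,0,0,0,0,0.009,0,0,0,0,0,0.005,0,0,0,0,0,0.002,0,0,0,0,0,0,0,0,0,0,0,0,0,0,0]' && python3 -m crank '[0,0,0.001,0,0,0,0,0,0,0,0,0,0,0,0.001,0,0,0,0,0,0,0,0,0]'
```

```text
clock: 6.37
ee_pos: [0.6079, -0.0624, 0.0522]
tool_rot: [[-0.418, 0.908, -0.0], [0.908, 0.418, 0.0], [0.0, -0.0, -1.0]]
ft_force: [0.1, -0.0, -3.4]
grip_width: 0.0211
clock: 6.7
ee_pos: [0.6081, -0.0623, 0.0507]
tool_rot: [[-0.419, 0.908, 0.001], [0.908, 0.419, -0.0], [-0.001, 0.001, -1.0]]
ft_force: [0.4, 0.6, 1.5]
grip_width: 0.0206
```

```bash
python3 -m crank '[0,0,0,0,0,0,0,0,0,0,0,0,0,0,0,0,0,0,0,0,0,0,0,0,0,0,-0.01,0,0,0,0,0,-0.02,0,0,0,0,0,-0.02,0,0,0,0,0,-0.02,0,0,0]' 0.05 20 && python3 -m crank '[0.0302,-0.0024,0,0,0,0,0.0302,-0.0024,0,0,0,0,0.0302,-0.0024,0,0,0,0,0.0302,-0.0024,0,0,0,0,0.0302,-0.0024,0,0,0,0,0.0302,-0.0024,0,0,0,0,0.0302,-0.0024,0,0,0,0,0.0302,-0.0024,0,0,0,0,0.0302,-0.0024,0,0,0,0,0.0302,-0.0024,0,0,0,0,0.0302,-0.0024,0,0,0,0,0.0302,-0.0024,0,0,0,0,0.0302,-0.0024,0,0,0,0,0.0302,-0.0024,0,0,0,0,0,0,0,0,0,6,0,0,0,0,0,6,0,0,0,0,0,0]' 0.06
python3 - <<'E'
from h import *
s=r.sense();print(s['ee_pos'],s['ft_force'])
a=r.read_camera("scene");b=r.read_camera("top");cv2.imwrite("pics/s2.png",a);cv2.imwrite("pics/t2.png",b)
cr=lambda im,x,y,w:cv2.resize(im[y:y+w,x:x+w],(400,400),interpolation=cv2.INTER_CUBIC)
cv2.imwrite("pics/crop3.png",np.hstack([cr(a,200,165,70),cr(b,287,152,70)]))
E
```

```text
clock: 7.37
ee_pos: [0.6078, -0.0623, 0.1218]
tool_rot: [[-0.418, 0.908, 0.0], [0.908, 0.418, -0.0], [-0.0, 0.0, -1.0]]
ft_force: [0.9, -1.1, -0.5]
grip_width: 0.0501
clock: 8.78
ee_pos: [0.4001, 0.3083, 0.1211]
tool_rot: [[-0.217, 0.976, 0.001], [0.976, 0.217, 0.0], [0.0, 0.001, -1.0]]
ft_force: [-0.3, -1.3, 0.2]
grip_width: 0.06
[0.4001 0.3083 0.1211] [-0.2889 -1.2741  0.2299]
```

View pics/crop3.png

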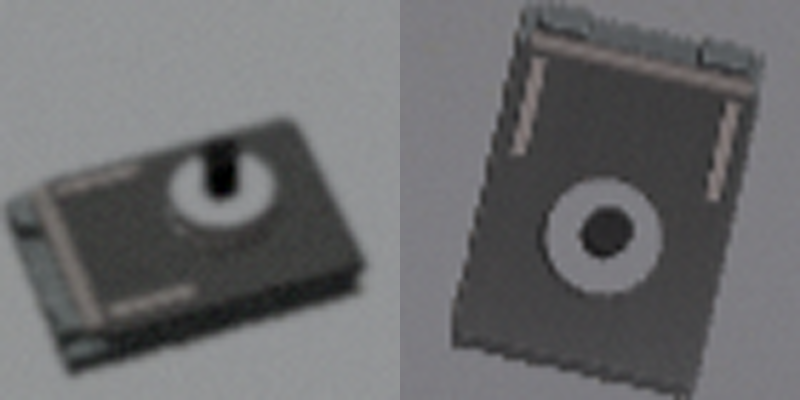

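The crops show the puck standing on the seat, with its disc at about (322,193) in the top view and (239,198) in the scene view. I'll measure the disc against the bare seat, camera by camera, to cancel calibration bias.

Run:
```python
from h import *
def disc(im,n,box,seedthr,z):
    x0,y0,x1,y1=box;S=8
    g=cv2.cvtColor(im,cv2.COLOR_BGR2GRAY)[y0:y1,x0:x1]
    g=cv2.resize(g,None,fx=S,fy=S,interpolation=cv2.INTER_CUBIC)
    m=cv2.inRange(cv2.GaussianBlur(g,(0,0),4),seedthr,255)
    cs=[c for c in cv2.findContours(m,cv2.RETR_EXTERNAL,cv2.CHAIN_APPROX_NONE)[0]]
    c=max(cs,key=cv2.contourArea);h=cv2.convexHull(c)
    pts=(h[:,0]+.5)/S-.5+[x0,y0]
    # rim points to world plane, fit circle there
    W=np.array([onz(n,*p,z)[:2] for p in pts])
    # resample hull in arc: use fitEllipse on dense contour
    (ex,ey),ax,an=cv2.fitEllipse(c if cv2.contourArea(c)>.97*cv2.contourArea(h) else h)
    e=(np.array([ex,ey])+.5)/S-.5+[x0,y0]
    (cx,cy),R=cv2.minEnclosingCircle((W*1000).astype(np.float32))
    M=cv2.moments(h);mc=(np.array([M["m10"],M["m01"]])/M["m00"]+.5)/S-.5+[x0,y0]
    print(n,z,"hull centroid",mc,onz(n,*mc,z)[:2],"ellipse",onz(n,*e,z)[:2],np.array(ax)/S,"encl",cx,cy,2*R, "areas",cv2.contourArea(c)/S**2,cv2.contourArea(h)/S**2)
I=cv2.imread
for t in(92,98,104):
    disc(I("pics/top0.png"),"top",(306,178,338,209),t,.032);disc(I("pics/t2.png"),"top",(306,176,338,209),t,.048)
for t in(92,98,104):
    disc(I("pics/scene0.png"),"scene",(226,188,252,214),t,.032);disc(I("pics/s2.png"),"scene",(226,183,252,207),t,.048)
```

```text
top 0.032 hull centroid [321.852  193.1895] [ 0.6081 -0.0642] ellipse [ 0.6081 -0.0642] [19.7808 20.0126] encl 608.11376953125 -64.27702331542969 55.8235969543457 areas 310.7578125 314.3203125
top 0.048 hull centroid [322.2546 192.9824] [ 0.6067 -0.0638] ellipse [ 0.6068 -0.0638] [19.9085 20.3692] encl 606.786865234375 -63.827545166015625 56.00986862182617 areas 318.4453125 321.96875
top 0.032 hull centroid [321.8651 193.1872] [ 0.6081 -0.0642] ellipse [ 0.6081 -0.0643] [19.4198 19.6831] encl 608.0278930664062 -64.30804443359375 54.90690612792969 areas 300.1015625 303.609375
top 0.048 hull centroid [322.2407 192.9761] [ 0.6068 -0.0638] ellipse [ 0.6068 -0.0638] [19.6205 20.0273] encl 606.7688598632812 -63.79825210571289 55.07005310058594 areas 308.59375 311.7265625
top 0.032 hull centroid [321.8571 193.1821] [ 0.6081 -0.0642] ellipse [ 0.6082 -0.0643] [19.0449 19.3478] encl 608.1651611328125 -64.3140869140625 54.10538864135742 areas 289.296875 292.5546875
top 0.048 hull centroid [322.2192 192.9731] [ 0.6068 -0.0637] ellipse [ 0.6068 -0.0637] [19.295  19.6732] encl 606.76904296875 -63
[... 532 characters left out ...]
86 -0.0601] [13.6419 18.3473] encl 608.7296142578125 -60.42787170410156 59.138858795166016 areas 196.515625 198.2265625
scene 0.048 hull centroid [236.633  185.9643] [ 0.5866 -0.1055] ellipse [ 0.5959 -0.11  ] [ 9.7741 39.082 ] encl 583.4387817382812 -100.447265625 89.72669982910156 areas 147.8359375 165.6875
scene 0.032 hull centroid [238.1474 201.0136] [ 0.6086 -0.0601] ellipse [ 0.6086 -0.0601] [13.2807 17.9984] encl 608.6686401367188 -60.46371078491211 57.57884216308594 areas 187.703125 189.0625
scene 0.048 hull centroid [236.5433 185.8663] [ 0.5866 -0.106 ] ellipse [ 0.6154 -0.1191] [ 8.8446 54.0303] encl 583.2913818359375 -100.67672729492188 89.51211547851562 areas 143.1875 159.9921875
```

Run:
```python
from h import *
# scene: fit disc rim using true-radius circle in world plane, rim points = radial max gradient from approx centre
from scipy.optimize import least_squares
from scipy.ndimage import map_coordinates
def rim(f,n,c0,z,R=.028,mask=None):
    g=cv2.GaussianBlur(cv2.cvtColor(cv2.imread(f),cv2.COLOR_BGR2GRAY).astype(np.float32),(0,0),.6)
    P=[];A=[]
    for a in np.arange(0,2*np.pi,np.pi/36):
        rr=np.arange(.021,.035,.0002);W=np.c_[c0[0]+rr*np.cos(a),c0[1]+rr*np.sin(a),np.full(rr.size,z)]
        uv=proj(n,W);v=map_coordinates(g,[uv[:,1],uv[:,0]],order=1);d=-np.gradient(v);k=d.argmax()
        if d[k]*10>4 and v[:k+1].min()>88:P.append(W[k,:2]);A.append(np.degrees(a))
    P=np.array(P)
    s=least_squares(lambda p:np.hypot(*(P-p[:2]).T)-p[2],[*c0,R],loss="soft_l1",f_scale=.0005).x
    s2=least_squares(lambda p:np.hypot(*(P-p[:2]).T)-R,c0,loss="soft_l1",f_scale=.0005).x
    print(f,n,len(P),"free",s,"fixedR",s2)
    return s2
for _ in(0,):
    rim("pics/top0.png","top",(.6082,-.0642),.032);rim("pics/t2.png","top",(.607,-.0640),.048)
    rim("pics/scene0.png","scene",(.6086,-.0601),.032);rim("pics/s2.png","scene",(.608,-.0600),.048)
```

```text
pics/top0.png top 49 free [ 0.6083 -0.0642  0.0273] fixedR [ 0.6086 -0.0643]
pics/t2.png top 47 free [ 0.607  -0.0637  0.0272] fixedR [ 0.607  -0.0634]
pics/scene0.png scene 69 free [ 0.6087 -0.0599  0.0283] fixedR [ 0.6088 -0.0598]
pics/s2.png scene 59 free [ 0.6071 -0.0593  0.0278] fixedR [ 0.607  -0.0594]
```

Both views agree that the puck sits about (-1.4, +0.5) mm off the seat centre. I'll go back, regrip and correct that.

```bash
python3 -m crank '[-0.0291,0.0088,0,0,0,0,-0.0291,0.0088,0,0,0,0,-0.0291,0.0088,0,0,0,0,-0.0291,0.0088,0,0,0,0,-0.0291,0.0088,0,0,0,0,-0.0291,0.0088,0,0,0,0,-0.0291,0.0088,0,0,0,0,-0.0291,0.0088,0,0,0,0,-0.0291,0.0088,0,0,0,0,-0.0291,0.0088,0,0,0,0,-0.0291,0.0088,0,0,0,0,-0.0291,0.0088,0,0,0,0,-0.0291,0.0088,0,0,0,0,-0.0291,0.0088,0,0,0,0,0,0,0,0,0,0,0,0,0,0,0,0]' 0.05 && python3 -m crank '[0,0,0.017,0,0,0,0,0,0.017,0,0,0,0,0,0.017,0,0,0,0,0,0.016,0,0,0,0,0,0,0,0,0,0,0,0,0,0,0]'; python3 -c "
from h import *
for i in range(3):
  r.read_camera('top');s=r.sense();print(s['ee_pos'],s['ft_force'])"
```

```text
clock: 10.22
ee_pos: [0.6107, -0.0646, 0.1199]
tool_rot: [[-0.22, 0.975, -0.001], [0.975, 0.22, 0.0], [0.0, -0.0, -1.0]]
ft_force: [-0.8, 0.2, -0.9]
grip_width: 0.0503
clock: 10.72
ee_pos: [0.6096, -0.0618, 0.0532]
tool_rot: [[-0.222, 0.975, -0.002], [0.975, 0.222, 0.001], [0.001, -0.001, -1.0]]
ft_force: [0.4, -0.4, 0.3]
grip_width: 0.05
[ 0.6103 -0.0621  0.0541] [ 0.5817  0.5003 -0.5003]
[ 0.6107 -0.0623  0.0545] [-0.1019  0.026  -0.3838]
[ 0.6109 -0.0624  0.0547] [-0.2916 -0.5994  0.255 ]
```

```bash
python3 -m crank '[0,-0.0016,0.0035,0,0,0,0,0,0,0,0,0,0,0,0,0,0,0]' && python3 -m crank '[0,0,0,0,0,0,0,0,0,0,0,0,0,0,0,0,0,0,0,0,0,0,0,0,0,0,0,0,0,0,0,0,0,0,0,0]' 0.01 30 && python3 -m crank '[0,0,-0.002,0,0,0,-0.0005,0,0,0,0,0,0,0,0,0,0,0,0,0,0,0,0,0]'
```

```text
clock: 11.12
ee_pos: [0.6088, -0.0629, 0.05]
tool_rot: [[-0.221, 0.975, 0.0], [0.975, 0.221, -0.0], [-0.0, 0.0, -1.0]]
ft_force: [-0.0, -0.8, -0.3]
grip_width: 0.0496
clock: 11.62
ee_pos: [0.6089, -0.063, 0.05]
tool_rot: [[-0.22, 0.975, 0.0], [0.975, 0.22, -0.0], [-0.0, 0.0, -1.0]]
ft_force: [-2.0, -0.1, 4.5]
grip_width: 0.0213
clock: 11.95
ee_pos: [0.6088, -0.0634, 0.0514]
tool_rot: [[-0.221, 0.975, -0.001], [0.975, 0.221, 0.0], [0.0, -0.001, -1.0]]
ft_force: [0.3, -0.2, -3.0]
grip_width: 0.0211
```

```bash
python3 -m crank '[0,0.0006,0,0,0,0,0,0,0,0,0,0,0,0,0.001,0,0,0,0,0,0.001,0,0,0,0,0,0,0,0,0]' && python3 -m crank '[0,0,0,0,0,0,0,0,0,0,0,0,0,0,0,0,0,0,0,0,0,0,0,0,0,0,-0.01,0,0,0,0,0,-0.02,0,0,0,0,0,-0.02,0,0,0,0,0,-0.02,0,0,0]' 0.05 20 && python3 -m crank '[0.0292,-0.0088,0,0,0,0,0.0292,-0.0088,0,0,0,0,0.0292,-0.0088,0,0,0,0,0.0292,-0.0088,0,0,0,0,0.0292,-0.0088,0,0,0,0,0.0292,-0.0088,0,0,0,0,0.0292,-0.0088,0,0,0,0,0.0292,-0.0088,0,0,0,0,0.0292,-0.0088,0,0,0,0,0.0292,-0.0088,0,0,0,0,0.0292,-0.0088,0,0,0,0,0.0292,-0.0088,0,0,0,0,0.0292,-0.0088,0,0,0,0,0.0292,-0.0088,0,0,0,0,0,0,0,0,0,0,0,0,0,0,0,0]' 0.06
python3 - <<'E'
from h import *
r.read_camera("scene");a=r.read_camera("scene");b=r.read_camera("top");cv2.imwrite("pics/s3.png",a);cv2.imwrite("pics/t3.png",b)
print(r.sense()['ee_pos'])
from scipy.optimize import least_squares
from scipy.ndimage import map_coordinates
def rim(f,n,c0,z,R=.028):
    g=cv2.GaussianBlur(cv2.cvtColor(cv2.imread(f),cv2.COLOR_BGR2GRAY).astype(np.float32),(0,0),.6);P=[]
    for a in np.arange(0,2*np.pi,np.pi/36):
        rr=np.arange(.021,.035,.0002);W=np.c_[c0[0]+rr*np.cos(a),c0[1]+rr*np.sin(a),np.full(rr.size,z)]
        uv=proj(n,W);v=map_coordinates(g,[uv[:,1],uv[:,0]],order=1);d=-np.gradient(v);k=d.argmax()
        if d[k]*10>4 and v[:k+1].min()>88:P.append(W[k,:2])
    P=np.array(P)
    print(f,len(P),*[least_squares(h,x,loss="soft_l1",f_scale=.0005).x for h,x in((lambda p:np.hypot(*(P-p[:2]).T)-p[2],[*c0,R]),(lambda p:np.hypot(*(P-p).T)-R,c0))])
rim("pics/t3.png","top",(.6085,-.064),.048);rim("pics/s3.png","scene",(.6085,-.060),.048)
E
```

```text
clock: 12.37
ee_pos: [0.6096, -0.0633, 0.0501]
tool_rot: [[-0.221, 0.975, 0.0], [0.975, 0.221, -0.0], [-0.0, 0.0, -1.0]]
ft_force: [-0.2, 0.2, 0.4]
grip_width: 0.021
clock: 13.03
ee_pos: [0.6095, -0.0633, 0.1213]
tool_rot: [[-0.221, 0.975, -0.0], [0.975, 0.221, -0.0], [0.0, -0.0, -1.0]]
ft_force: [0.8, -0.0, 0.3]
grip_width: 0.0499
clock: 14.37
ee_pos: [0.3985, 0.3095, 0.1205]
tool_rot: [[-0.224, 0.975, 0.001], [0.975, 0.224, 0.0], [0.0, 0.001, -1.0]]
ft_force: [-0.5, -0.2, -0.3]
grip_width: 0.0601
[0.3998 0.3077 0.1202]
pics/t3.png 49 [ 0.6082 -0.0637  0.0271] [ 0.6084 -0.0632]
pics/s3.png 55 [ 0.6084 -0.06    0.0283] [ 0.6085 -0.0598]
```

The offset is now within about 0.5 mm in both views (top (-0.1,+0.5), scene (-0.3,0)), so the puck is seated. Next is the wedge: squeeze the post along its length first to fix x and yaw, then turn 90° for the final grip.

```bash
python3 -m crank '[-0.0013,0.0025,0.022,0,0,0,0,0,0.022,0,0,0,0,0,0.022,0,0,0,0,0,0.022,0,0,0,0,0,0,0,0,0,0,0,0,0,0,0]' 0.06 20 && python3 -m crank '[0,0,0,0,0,0,0,0,0,0,0,0,0,0,0,0,0,0,0,0,0,0,0,0,0,0,0,0,0,0,0,0,0,0,0,0]' 0.01 20 && python3 -c "
from h import *
for i in range(3):
  r.read_camera('top');s=r.sense();print(s['ee_pos'],s['ft_force'],s['tool_rot'][:2,:2].ravel())"
```

```text
clock: 15.02
ee_pos: [0.402, 0.3064, 0.0315]
tool_rot: [[-0.219, 0.976, -0.002], [0.976, 0.219, -0.001], [-0.001, -0.002, -1.0]]
ft_force: [1.0, -0.2, 0.4]
grip_width: 0.0601
clock: 15.52
ee_pos: [0.4027, 0.3079, 0.0331]
tool_rot: [[-0.221, 0.975, 0.002], [0.975, 0.221, 0.001], [0.0, 0.002, -1.0]]
ft_force: [-0.0, -1.2, 6.3]
grip_width: 0.0217
[0.4027 0.3078 0.0331] [ 0.09   -0.9859  7.0604] [-0.2207  0.9754  0.9754  0.2207]
[0.4027 0.3078 0.0331] [-0.8077 -1.919   5.2119] [-0.2206  0.9754  0.9754  0.2206]
[0.4026 0.3079 0.0331] [-0.0289 -1.4297  5.863 ] [-0.2208  0.9753  0.9753  0.2208]
```

```bash
python3 -m crank '[0,0,0,0,0,0,0,0,0,0,0,0,0,0,0,0,0,0,0,0,0,0,0,-7,0,0,0,0,0,-7,0,0,0,0,0,-7,0,0,0,0,0,-7,0,0,0,0,0,-7,0,0,0,0,0,-7,0,0,0,0,0,-7,0,0,0,0,0,-7,0,0,0,0,0,-7,0,0,0,0,0,-7,0,0,0,0,0,-7,0,0,0,0,0,-7,0,0,0,0,0,-6,0,0,0.004,0,0,0]' 0.06 20 && python3 -m crank '[0,0,0,0,0,0,0,0,0,0,0,0]' && python3 -m crank '[0,0,0,0,0,0,0,0,0,0,0,0,0,0,0,0,0,0,0,0,0,0,0,0,0,0,0,0,0,0,0,0,0,0,0,0]' 0.01 70
```

```text
clock: 17.08
ee_pos: [0.4023, 0.3078, 0.0282]
tool_rot: [[-0.974, -0.225, 0.001], [-0.225, 0.974, 0.0], [-0.001, 0.0, -1.0]]
ft_force: [-0.6, 0.6, -0.1]
grip_width: 0.06
clock: 17.25
ee_pos: [0.4017, 0.3074, 0.0274]
tool_rot: [[-0.976, -0.217, -0.001], [-0.217, 0.976, -0.0], [0.001, -0.0, -1.0]]
ft_force: [-0.5, -0.4, 0.5]
grip_width: 0.0601
clock: 17.75
ee_pos: [0.402, 0.3076, 0.0279]
tool_rot: [[-0.975, -0.22, 0.0], [-0.22, 0.975, 0.0], [-0.0, 0.0, -1.0]]
ft_force: [-0.2, 0.5, 2.1]
grip_width: 0.0192
```

The wedge is gripped with an opening of 19.2 mm, against a post width of 20 mm. Its nose is about 95.7 mm ahead of the TCP. Next I'll refine the stage yaw from the plate's side edges.

Run:
```python
from h import *
g=cv2.cvtColor(cv2.imread("pics/top0.png"),cv2.COLOR_BGR2GRAY);S=6;x0,y0=285,140
G=cv2.GaussianBlur(cv2.resize(g[y0:235,x0:365],None,fx=S,fy=S,interpolation=cv2.INTER_CUBIC),(0,0),4)
m=cv2.inRange(G,0,96);c=max(cv2.findContours(m,cv2.RETR_EXTERNAL,cv2.CHAIN_APPROX_NONE)[0],key=cv2.contourArea)
W=np.array([onz("top",(p[0]+.5)/S-.5+x0,(p[1]+.5)/S-.5+y0,.024)[:2] for p in c[:,0]])
S0=np.array([.6085,-.0643])
for psi0 in(-13.4,):
    a=np.radians(psi0);R=np.array([[np.cos(a),np.sin(a)],[-np.sin(a),np.cos(a)]]);L=(W-S0)@R.T*1000
    for nm,s,ax in(("left",(L[:,1]>50)&(abs(L[:,0]-5)<50),0),("right",(L[:,1]<-50)&(abs(L[:,0]-5)<50),0),("front",(L[:,0]<-55)&(abs(L[:,1])<45),1)):
        q=np.polyfit(L[s,ax],L[s,1-ax],1);d=np.degrees(np.arctan(q[0]));print(nm,s.sum(),"off",q[1],"yaw",psi0+(d if ax==0 else -d))
```

```text
left 210 off 61.490202229680094 yaw -12.062464875838616
right 210 off -60.44818495381138 yaw -12.472156647148521
front 191 off -66.5440085000813 yaw -11.760635842090892
```

The contour fit gives a stage yaw of about -12.2°. I'll carry the wedge low over the bench to just before the mouth and turn it.

```bash
python3 -m crank '[0,0,-0.006,0,0,0,0,0,-0.006,0,0,0,0.004,-0.0274,0,0,0,0,0.004,-0.0274,0,0,0,0,0.004,-0.0274,0,0,0,0,0.004,-0.0274,0,0,0,0,0.004,-0.0274,0,0,0,0,0.004,-0.0274,0,0,0,0,0.004,-0.0274,0,0,0,0,0.004,-0.0274,0,0,0,0,0.004,-0.0274,0,0,0,0,0.004,-0.0274,0,0,0,0,0.004,-0.0274,0,0,0,0,0.004,-0.0274,0,0,0,0,0,0,0,0,0,6.2,0,0,0,0,0,6.2,0,0,0,0,0,6.2,0,0,0,0,0,6.2]' && python3 -m crank '[0,0,0,0,0,0,0,0,0,0,0,0]';python3 - <<'E'
from h import *
r.read_camera("scene");a=r.read_camera("scene");b=r.read_camera("top");cv2.imwrite("pics/s4.png",a);cv2.imwrite("pics/t4.png",b)
s=r.sense();p=s['ee_pos'];t=s['tool_rot'];print(p,t,s['ft_force'],s['grip_width'])
cr=lambda im,x,y,w:cv2.resize(im[y:y+w,x:x+w],(400,400),interpolation=cv2.INTER_CUBIC)
cv2.imwrite("pics/crop4.png",np.hstack([cr(a,200,140,130),cr(b,270,150,130)]))
E
```

```text
clock: 19.25
ee_pos: [0.4277, -0.0241, 0.0403]
tool_rot: [[-0.977, 0.215, 0.0], [0.215, 0.977, -0.0], [-0.0, -0.0, -1.0]]
ft_force: [-0.9, 0.5, -2.9]
grip_width: 0.0189
clock: 19.42
ee_pos: [0.4277, -0.0238, 0.0401]
tool_rot: [[-0.979, 0.206, 0.0], [0.206, 0.979, -0.0], [-0.0, 0.0, -1.0]]
ft_force: [0.6, 0.1, -1.7]
grip_width: 0.019
[ 0.4277 -0.0237  0.0399] [[-0.9785  0.2061  0.0002]
 [ 0.2061  0.9785 -0.0001]
 [-0.0002 -0.     -1.    ]] [-0.0582  0.525  -2.0766] 0.019148695885329553
```

View pics/crop4.png

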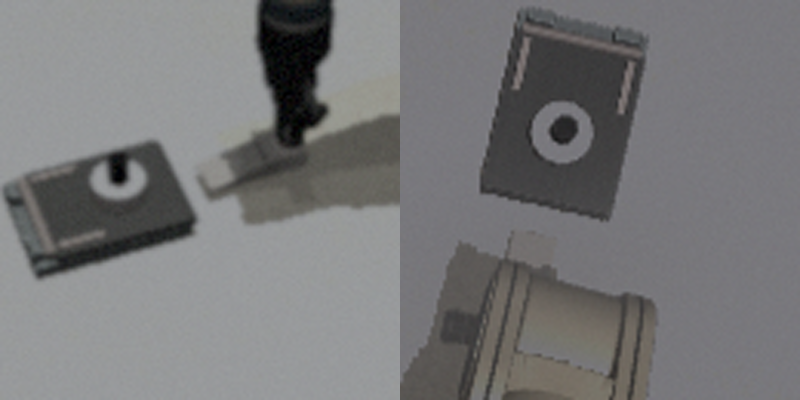

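The crops show the wedge nose about 28 mm in front of the mouth, a few millimetres left of the centre line and parallel to the stage. The channel has 20 mm to spare on each side. I'll lower it and push in.

```bash
python3 -m crank '[0,0,0.006,0,0,0,0,0,0.0055,0,0,0,0,0,0,0,0,0,0,0,0,0,0,0]' && python3 -m crank '[-0.01,0,0,0,0,0,-0.01,0,0,0,0,0,-0.01,0,0,0,0,0,-0.01,0,0,0,0,0,-0.01,0,0,0,0,0,-0.01,0,0,0,0,0,0,0,0,0,0,0,0,0,0,0,0,0]'
```

```text
clock: 19.9
ee_pos: [0.4275, -0.0237, 0.0278]
tool_rot: [[-0.978, 0.208, -0.0], [0.208, 0.978, -0.0], [0.0, -0.0, -1.0]]
ft_force: [0.1, -1.3, -1.5]
grip_width: 0.0192
clock: 20.57
ee_pos: [0.4866, -0.0363, 0.0279]
tool_rot: [[-0.978, 0.209, -0.001], [0.209, 0.978, 0.0], [0.001, 0.0, -1.0]]
ft_force: [0.5, 0.3, -2.4]
grip_width: 0.0191
```

```bash
python3 -m crank '[-0.006,0,0.0004,0,0,0,-0.006,0,0,0,0,0,0,0,0,0,0,0,0,0,0,0,0,0]'; for i in 1 2 3 4; do python3 -m crank '[-0.002,0,0,0,0,0,0,0,0,0,0,0]' | grep -E "ee_pos|force"; done
```

```text
clock: 20.9
ee_pos: [0.498, -0.0388, 0.0279]
tool_rot: [[-0.978, 0.209, 0.0], [0.209, 0.978, -0.0], [-0.0, -0.0, -1.0]]
ft_force: [0.9, -0.5, -1.2]
grip_width: 0.019
ee_pos: [0.5, -0.0392, 0.0279]
ft_force: [0.4, -0.0, -2.3]
ee_pos: [0.5021, -0.0397, 0.0279]
ft_force: [-0.5, -0.3, -3.1]
ee_pos: [0.5031, -0.0398, 0.0278]
ft_force: [-4.2, 1.2, 2.4]
ee_pos: [0.5035, -0.0398, 0.0278]
ft_force: [-13.2, 2.3, 9.0]
```

Contact shows at TCP x of about 0.5025, exactly as predicted, and the force is building to 13 N with some downward press. I'll relieve the press slightly and continue.

```bash
python3 -m crank '[0,0,-0.0006,0,0,0,0,0,0,0,0,0,0,0,0,0,0,0]'| grep -E "ee_pos|force"; for i in 1 2 ; do python3 -m crank '[-0.001,0,-0.0002,0,0,0,0,0,0,0,0,0,0,0,0,0,0,0]' | grep -E "ee_pos|force|tool_rot"; done
```

```text
ee_pos: [0.5041, -0.04, 0.028]
ft_force: [-6.8, 1.6, -0.3]
ee_pos: [0.5051, -0.0402, 0.028]
tool_rot: [[-0.978, 0.209, -0.004], [0.209, 0.978, 0.001], [0.004, 0.0, -1.0]]
ft_force: [-5.2, 1.4, -1.0]
ee_pos: [0.5065, -0.0405, 0.0282]
tool_rot: [[-0.978, 0.209, -0.003], [0.209, 0.978, 0.001], [0.003, 0.0, -1.0]]
ft_force: [-3.8, 0.6, -5.7]
```

```bash
for i in 1 2 3; do python3 -m crank '[-0.001,0,0.00005,0,0,0,0,0,0,0,0,0,-0.001,0,0,0,0,0,0,0,0,0,0,0,-0.001,0,0,0,0,0,0,0,0,0,0,0,0,0,0,0,0,0]' | grep -E "ee_pos|force"; done
```

```text
ee_pos: [0.511, -0.0416, 0.0289]
ft_force: [-2.3, 0.4, -6.3]
ee_pos: [0.5139, -0.0422, 0.0288]
ft_force: [-3.0, 0.4, -6.5]
ee_pos: [0.5168, -0.0428, 0.0288]
ft_force: [-2.2, 1.1, -6.8]
```

The -6.5 N shows the arm is carrying the wedge about 0.9 mm above the bench. I'll set it back down before the last millimetre.

```bash
python3 -m crank '[-0.0005,0,0.0005,0,0,0,0,0,0,0,0,0,0,0,0,0,0,0]' | grep -E "ee_pos|force";  python3 -m crank '[-0.0005,0,0.0003,0,0,0,0,0,0,0,0,0,0,0,0,0,0,0,0,0,0,0,0,0]' | grep -E "ee_pos|force"; python3 -m crank '[0,0,0.0002,0,0,0,0,0,0,0,0,0,0,0,0,0,0,0,0,0,0,0,0,0]' | grep -E "ee_pos|force|rot"
```

```text
ee_pos: [0.5172, -0.0429, 0.0282]
ft_force: [-1.6, -0.2, -6.8]
ee_pos: [0.5176, -0.043, 0.0279]
ft_force: [-3.2, 1.6, -6.5]
ee_pos: [0.5176, -0.043, 0.0279]
tool_rot: [[-0.978, 0.209, 0.0], [0.209, 0.978, -0.0], [-0.0, -0.0, -1.0]]
ft_force: [-4.0, 0.8, -2.4]
```

```bash
python3 -m crank '[-0.0005,0,0.0001,0,0,0,0,0,0,0,0,0,0,0,0,0,0,0,0,0,0,0,0,0,0,0,0,0,0,0]'
python3 - <<'E'
from h import *
a=r.read_camera("scene");b=r.read_camera("top");cv2.imwrite("pics/s5.png",a);cv2.imwrite("pics/t5.png",b)
s=r.sense();print(s['clock'],s['ee_pos'],s['ft_force'],s['grip_width'])
cr=lambda im,x,y,w:cv2.resize(im[y:y+w,x:x+w],(400,400),interpolation=cv2.INTER_CUBIC)
cv2.imwrite("pics/crop5.png",np.hstack([cr(a,200,150,80),cr(b,285,150,90)]))
o=cv2.imread("pics/scene0.png")
cv2.imwrite("pics/crop6.png",np.hstack([cr(cv2.imread("pics/s3.png"),200,160,70),cr(a,200,160,70)]))
E
```

```text
clock: 25.4
ee_pos: [0.5176, -0.0429, 0.0278]
tool_rot: [[-0.978, 0.209, -0.001], [0.209, 0.978, 0.0], [0.001, -0.0, -1.0]]
ft_force: [-7.3, 2.3, 0.6]
grip_width: 0.0192
25.5 [ 0.5177 -0.0429  0.0278] [-6.9107  2.3538  0.2597] 0.019008835785155352
```

View pics/crop5.png

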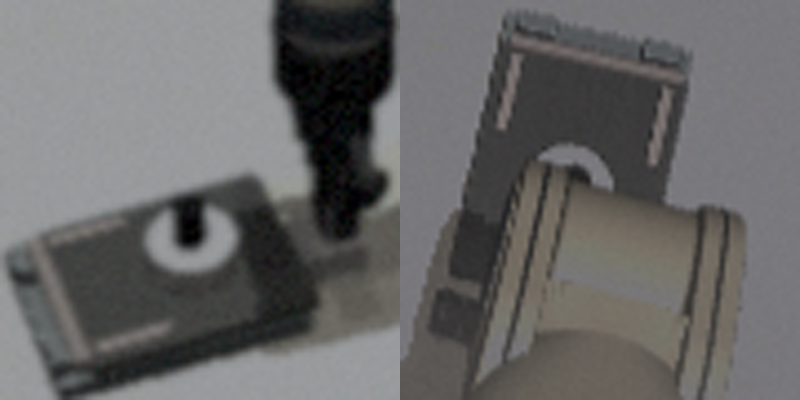

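View pics/crop6.png

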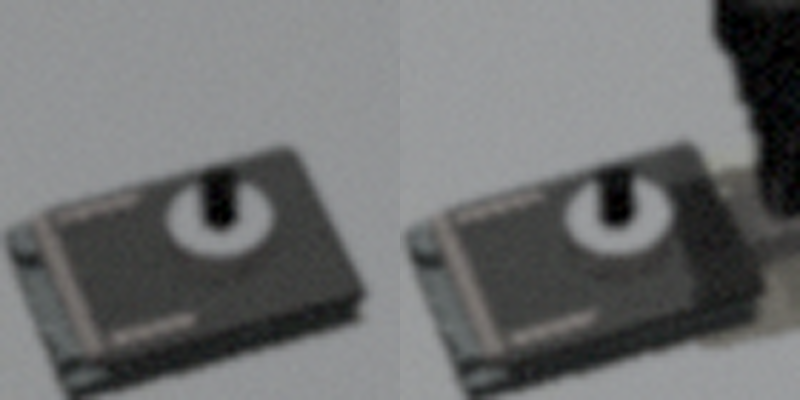

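The scene crop shows the wedge under the free edge, the plate slightly raised (the far front corner moved about 1 px) and the puck still on the seat. I'll put a number on the lift from the long far edge of the plate, which is unshadowed.

Run:
```python
from h import *
S=np.array([.6097,-.0635]);a=np.radians(-12.2);u=np.array([np.cos(a),np.sin(a)]);v=np.array([-u[1],u[0]])
def pt(x,y,lift):  # base coords x,y on plate top; hinge at x=.075,z=.021
    th=np.arcsin(lift/.146);d=.075-x;xx=.075-d*np.cos(th)-.005*np.sin(th)*1;z=.021+.005*np.cos(th)+d*np.sin(th)
    return [*(S+u*(xx+.010)+v*y),z]
def prof(f,x,y):
    g=cv2.GaussianBlur(cv2.cvtColor(cv2.imread(f),cv2.COLOR_BGR2GRAY).astype(np.float32),(0,0),.5)
    p=proj("scene",pt(x,y,0))[0];r_=np.arange(p[1]-6,p[1]+6,.1);c=cv2.remap(g,np.full((r_.size,1),p[0],np.float32),r_[:,None].astype(np.float32),cv2.INTER_LINEAR)[:,0]
    d=-np.gradient(c);k=d.argmax();w=d[max(k-12,0):k+13].clip(0);return (r_[max(k-12,0):k+13]*w).sum()/w.sum()
rows=[]
for x in np.arange(-.065,.05,.005):
    y=-.06
    e0,e1=prof("pics/s3.png",x,y),prof("pics/s5.png",x,y)
    p0=proj("scene",pt(x,y,0))[0];q=proj("scene",[pt(x-.002,y,.004),pt(x+.002,y,.004)])
    pred=np.interp(p0[0],*(q[np.argsort(q[:,0])].T))-p0[1]
    rows.append((x,e1-e0,pred))
R=np.array(rows);print(R.round(3)[::2]);m=R[:,0]<.03
print("lift mm",4*(R[m,1]@R[m,2])/(R[m,2]@R[m,2]),"median",np.median(4*R[m,1]/R[m,2]))
```

```text
[[-0.065 -1.255 -0.846]
 [-0.055 -0.827 -0.786]
 [-0.045 -0.893 -0.727]
 [-0.035 -1.315 -0.667]
 [-0.025 -0.196 -0.607]
 [-0.015 -0.192 -0.547]
 [-0.005 -0.842 -0.487]
 [ 0.005 -0.442 -0.427]
 [ 0.015 -0.144 -0.366]
 [ 0.025 -4.011 -0.305]
 [ 0.035 -0.541 -0.244]
 [ 0.045 -3.613 -0.183]]
lift mm 4.0319543273716745 median 2.0186321328000156
```

Three estimates of the lift agree: 3.9 mm from travel after contact, 3.85 mm from the absolute geometry, and 4.0 mm from the plate edge, which is noisy. Vertical load on the tool is near 0, so the wedge carries the edge. I'll let it settle, then hand in.

```bash
python3 -m crank '[0,0,0,0,0,0,0,0,0,0,0,0,0,0,0,0,0,0,0,0,0,0,0,0,0,0,0,0,0,0,0,0,0,0,0,0]' && python3 -c "
from h import *
print(r.finish_job());s=r.sense();print(s['clock'],s['ee_pos'],s['ft_force'])"
```

```text
clock: 26.0
ee_pos: [0.5177, -0.0429, 0.0279]
tool_rot: [[-0.978, 0.209, -0.001], [0.209, 0.978, 0.0], [0.001, -0.0, -1.0]]
ft_force: [-6.2, 1.6, 0.2]
grip_width: 0.0191
the job is handed in; nothing more can be done
None
the job is handed in; nothing more can be done
```

The puck is on the seat and released. The wedge is under the stage's free edge, still gripped, with the edge lifted about 4 mm. I handed the job in at 26 s, and no verdict is reported.

- **Puck:** The first placing was about 1.4 mm off, so I regripped and corrected it. After that the rims were within about 0.5 mm in x and y in both views, except that the top view with the radius held fixed gave up to 1 mm in y.
- **Lift:** Travel after first contact gives about 3.9 mm, and the absolute geometry gives 3.85 mm. The plate edge in the pictures gives 4.0 mm, but that fit is noisy (its median was 2 mm), so I relied on the first two.
- **Wedge:** The arm held steady at the end, pushing about 6 N forward with about 0.2 N vertical load, so the wedge carries the edge. I carried it a few millimetres above the bench to the mouth and pushed it in from there. For part of the push the arm lifted it about 0.9 mm off the bench, and I set it back down before the end.
- **Bystanders:** The arm's path kept clear of the beaker, bottle and slide box. I did not measure their positions again at the end.

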